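Unlatch the camera arm from its ball mount and hold it up

ROBOT

A 6-joint arm with a two-finger parallel gripper is mounted at the origin on the work surface. World frame = base frame: x ahead of the robot, y to its left, z up, the work surface at z = 0. Lengths are in mm, angles in rad, forces in N, time in s.
With the tool pointing down it reaches from about 350 to 775 mm from the base axis. Payload 7.3 kg.
Tool frame: the origin (TCP) lies on the centre line of the jaws, within the pads' length; the fingertips stand 22 mm ahead of it and the grasp point (between the pads) lies 3 mm ahead of it; x points along the fingers, z is the direction in which the jaws open and shut, and the axes are right-handed (so a half turn about x gives the same grasp; the last joint's range is limited). The gripper opens to 92 mm and grips with 3 to 60 N. Pads are 19 mm wide; open, the fingers measure 130 mm over their backs; the gripper's body (75 mm by 190 mm) begins 47 mm behind the grasp point.
Start: joints at [-1.351, 0.342, 1.524, -0, 1.275, -0.146], TCP at [187.813, -490.274, 248.741] pointing down, gripper open.
Joint ranges: [-2.53, 2.53], [-0.77, 2.02], [0.04, 2.7], [-1, 4.14], [0.28, 2.66], [-3.11, 3.11]. Speed limits (rad/s): [2.57, 2.57, 3.14, 3.14, 3.14, 3.14].

INTERFACE

Orientations are given as [roll, pitch, yaw] about the fixed x, y, z axes, in that order (R = Rz(yaw) Ry(pitch) Rx(roll)).
In Python, from plant import readout, imaging, bot gives the robot as it stands.
- The arm moves only by the tool arm_command, never from a script. Its argument "plan" is a list of rows, each an object of numbers: "tx", "ty", "tz": the shift along the tool's x, y, z in cm; "wx", "wy", "wz": the turn, a rotation vector about the tool's x, y, z in rad; "jaw": the opening, from -1 (shut) to 1 (fully open). In form: [{"tx": .., "ty": .., "tz": .., "wx": .., "wy": .., "wz": .., "jaw": ..}, ...]. A call has 1 to 20 rows; each row shifts and turns the commanded pose from where the row before left it, along the tool's axes as they then stand; what a row does not reach is not made up. A row lasts 1/10 s, in which the tool goes at most 50 mm and 8.59 degrees, less where a joint would pass 70% of its speed; a pose out of reach is approached as far as the arm can. A call with a gripper value outside its range is refused whole. The fingers move at their own pace and stop on an object; the grip force is fixed at half the most. Time passes only in rows, so rows that do not move let the fingers close. It gives the time, the measured TCP pose, the force and the opening at its end, in the units of the state.
- readout.get_obs(): the state, without advancing time (a new reading comes with each control period).
- imaging.capture(name): name is "scene" or "top"; returns the picture (420x560x3 uint8, blue, green, red); there is no depth.
- imaging.get_calibration(name): a dict with "fx", "fy", "cx", "cy" (pixels), "position" and "rotation" of the camera in the world. Camera axes: x right, y up, looking along -z (the intrinsics and any distortion apply to the point x, -y, -z); pixel columns grow to the right and rows downward; lengths in mm; the calibration is good to about 2 mm. A picture is of the moment at which its call begins. get_calibration takes no time and is no camera call.
- bot.close_job(): hands the job in, once; it reports no verdict.
The state is a dict: "time": time; "joint_positions": joint angles; "dq": joint speeds; "tau": joint torques, N m; "tool_pos": TCP position; "tcp_rot": TCP orientation; "contact_force": force on the tool from outside, world axes, zero at the start; "moment": the same for the moment, N m; "grip_width": finger opening in mm.
Only numpy, scipy, OpenCV 4.12 (cv2) and the standard library are available. Lean on these libraries where they do the work, as an engineer would, in place of code of your own. Each camera call takes 0.05 s, during which the arm holds its last target.

TASK

At the inspection stand, swing the clear guard door wide open (about a right angle) by its post handle and leave it open, then pull the coupler's spring latch sideways by its upright fin until it lets go of the ball, and lift the hinged camera arm off the ball. Finish while still holding the arm up in the gripper, steady, with the coupler about 8 cm above the ball, so that a colleague can reach the specimen. Leave the specimen carrier and all other things on the bench where they are.

Things in the scene. Friction and masses are not known exactly. Their poses are not given: they have to be found in the camera images.
- dock: fixed base of the stand: black plate 380 x 130 x 12 mm with a ball stud near the robot, a specimen stage in the middle, a pale hinge pillar (112 mm tall) at the far end. Origin on the bench straight below the ball; x runs from the ball to the pillar, y towards the side of the latch and door, z up. Position and yaw (up to 13 degrees) vary; it does not move.
- ball (a point): centre of the steel ball (32 mm across) on the base, 66 mm above the bench; axes as the base
- tongue: camera arm: pale beam 46 mm wide, camera barrel on top (40 mm across, 150 mm from the ball, top 154 mm above the bench), ending over the ball in a dark steel coupler 62 x 60 mm, top 94 mm above the bench. Origin on its hinge axis, 240 mm from the ball along the base's x, 90 mm up; pitches about y, coupler end rising, 0 to 0.75 rad. x, z as the base when down. 0.5 to 1 kg; falls back when let go.
- socket (a point): middle of the coupler's hollow, on the camera arm; coincides with the ball's centre when the arm is down, so its height above the ball is how far the coupler is raised
- latch (a joint): pull of the latch in m: 0 locked, 0.016 fully pulled, along +y of the camera arm (away from the ball, towards the door's side). A spring pushes it back: 6 N at 0, 11 N fully pulled. Its tooth under the ball bars lifting until pulled 8 mm or more; keep it pulled until the coupler is 40 mm up. Let go, it springs back.
- latch_fin (a point): grip point of the latch: upright plain steel fin, 10 mm thick along y, 26 mm wide along x, 101 to 151 mm above the bench, standing on a flat plate; the point is in its middle plane, 130 mm up when the arm is down. It rides on the camera arm, so lifting it lifts the arm. Axes as the camera arm. The shut door's roof (underside 165 mm up) covers it.
- guard (a joint): opening of the guard door in rad: 0 shut, up to 1.9; it starts shut or up to 0.25 ajar, and stays where it is left (light friction, about 1 N at the handle)
- guard_handle (a point): grip point on the door's handle: an upright round black post, 14 mm across, from 170 to 218 mm above the bench, standing on the door's roof at its free corner; the point is on its axis, 196 mm above the bench. Axes turn with the door.
- guard_hinge (a point): on the door's upright hinge axis, 196 mm up, 70, 120 mm (x, y) from the ball in the base's axes. The door: clear panel 145 mm wide, running from the hinge towards the robot when shut, with a clear roof (top 170 mm up) 130 mm inwards over the latch. Opens clockwise seen from above: the handle, 131 mm from the hinge, swings outwards to +y of the base.
- carrier: bystander: specimen carrier, aluminium plate 60 x 110 x 6 mm with a glass slide, on the stage under the camera arm. Origin at the centre of its underside; do not disturb.
- jar: bystander: amber jar with white cap, 52 mm across, 75 mm tall, standing beside the stand. Origin at the centre of its underside; do not disturb.
- dish: bystander: shallow glass dish, 80 mm across, 18 mm tall. Origin at the centre of its underside; do not disturb.
- slide_box: bystander: flat grey and black slide box, 87 x 102 x 35 mm. Origin at the centre of its underside; do not disturb.
- canister: bystander: aluminium canister, 44 mm across, 62 mm tall. Origin at the centre of its underside; do not disturb.
- driver: bystander: screwdriver, 170 mm long, lying on the bench. Origin at the centre of its underside (handle and shaft along its x); do not disturb.
- tray: bystander: steel tray, 200 x 140 x 35 mm. Origin at the centre of its underside; do not disturb.

How it is judged (in metres and radians):
On the way, in this order (a step that is already met when the one before it is completed fails the run):
1. the guard door is wide open (more than 1.2 rad) (value of joint guard above 1.2 rad), for 0.1 s.
2. the latch is pulled sideways (more than 7 mm) (value of joint latch above 0.007 m), for 0.05 s.
3. the coupler is lifted clear of the ball (more than 50 mm) (z of socket in the frame of ball above 0.05 m), for 0.2 s.
At the end, for the whole second after the job is handed in: Fingers still hold the camera arm or its latch (over 1 N), nothing else on the bench touches it; coupler 50 to 115 mm above its place on the ball, steady (under 0.1 rad/s); door open more than 1.2 rad; every bystander within 30 mm of its start (value of joint guard above 1.2 rad and z of socket in the frame of ball between 0.05 and 0.115 m and angular speed of tongue below 0.1 rad/s and contact force between tongue and the fingers above 1 N and contact force between tongue and carrier below 0.2 N and contact force between tongue and jar below 0.2 N and contact force between tongue and dish below 0.2 N and contact force between tongue and slide_box below 0.2 N and contact force between tongue and canister below 0.2 N and contact force between tongue and driver below 0.2 N and contact force between tongue and tray below 0.2 N and distance of each of carrier, jar, dish, slide_box, canister, driver, tray from where it was at the start of the episode below 0.03 m); the arm keeps its last pose, push and grip.
It fails at once if the specimen carrier or another thing on the bench is moved by more than 30 mm (distance of any of carrier, jar, dish, slide_box, canister, driver, tray from where it was at the start of the episode above 0.03 m).
It also fails if it takes over 51 s, if anything falls off the work surface, if the arm or the gripper's body presses on something with over 40 N, if the wrist force passes 120 N, or if a joint passes its speed limit or range.

## Working session

There is one attempt and no reset: what is moved stays moved. The work goes in short steps, Python scripts to look and compute and a tool call to move; the robot and the scene stay as the last step left them, time stands still between calls to the robot, and variables do not carry over. Pictures are saved under pics/ and viewed, and the job is handed in when it is done.

Besides the shell and the picture viewer there is one more tool, called after ">>>" as name([rows], argument=value, ...), one row to a line, values as JSON. arm_command: Moves the arm, as the interface text tells. Its arguments: {"type":"object","properties":{"plan":{"type":"array"}},"required":["plan"]}

```bash
ls; mkdir -p pics; python3 - <<'E'
from plant import readout, imaging, bot
import cv2
print(readout.get_obs())
for n in ("scene","top"):
    im=imaging.capture(n); cv2.imwrite(f"pics/{n}0.png",im); c=imaging.get_calibration(n); print(n,c)
E
```

```text
pics
{'time': 0.0, 'joint_positions': array([-1.35100220e+00,  3.42750757e-01,  1.52499949e+00, -2.04567343e-06,
        1.27537783e+00, -1.46008531e-01]), 'dq': array([-2.56990367e-03, -1.16929583e-03, -1.55470949e-05, -2.21915903e-04,
       -9.21350219e-04,  1.10683595e-03]), 'tau': array([-2.00784125e-03, -4.31250823e+01, -2.44222015e+01,  7.15545123e-02,
        5.58232516e-02, -1.10853248e-04]), 'tool_pos': array([ 187.72881624, -489.90374453,  248.03649437]), 'tcp_rot': array([2.99685813, 1.56926091, 1.79186506]), 'contact_force': array([-0.28243967,  0.62679063,  0.11050692]), 'moment': array([ 0.00626784, -0.00249905,  0.03361575]), 'grip_width': 91.7431817549574}
scene {'fx': 431.6377935356942, 'fy': 431.6377935356942, 'cx': 283.50558340020314, 'cy': 218.1682976063818, 'position': array([1169.70810582, -482.22123621, 1092.67577875]), 'rotation': array([ 0.66875657, -0.01557478,  0.84732217])}
top {'fx': 406.64723370185203, 'fy': 406.64723370185203, 'cx': 283.5111556406558, 'cy': 207.67238528896357, 'position': array([ 538.35742124,   24.03025227, 1259.94079096]), 'rotation': array([ 0.0796741 , -0.02993681, -1.54036322])}
```

View pics/scene0.png

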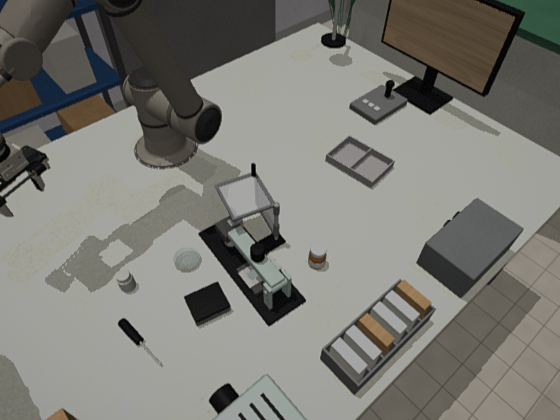

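View pics/top0.png

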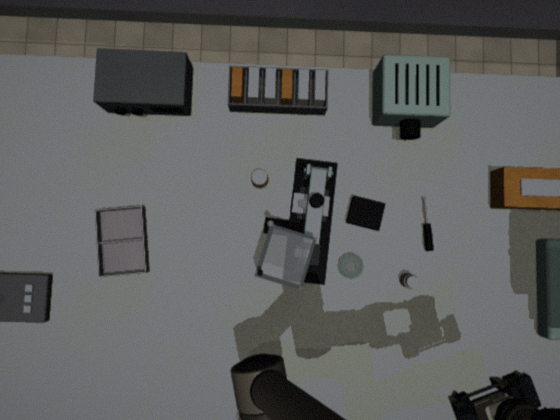

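Both views show the stand: black plate at about (315,220) in top, door ajar around (287,253), jar at (259,177). I'll write the helpers and zoom in.

```bash
cat > h.py <<'E'
import numpy as np, cv2
from scipy.spatial.transform import Rotation as R
from plant import readout, imaging, bot
def cam(n):
    c=imaging.get_calibration(n); return c, R.from_euler('xyz',c['rotation']).as_matrix(), np.array(c['position'])
def proj(n,P):
    c,M,p=cam(n); q=(np.atleast_2d(P)-p)@M
    return np.c_[c['cx']+c['fx']*q[:,0]/-q[:,2], c['cy']-c['fy']*q[:,1]/-q[:,2]]
def ray(n,uv):
    c,M,p=cam(n); d=M@np.array([(uv[0]-c['cx'])/c['fx'],-(uv[1]-c['cy'])/c['fy'],-1]); return p,d
def onz(n,uv,z):
    p,d=ray(n,uv); return p+d*(z-p[2])/d[2]
def tri(uv1,uv2):
    p,d=ray('scene',uv1);q,e=ray('top',uv2);d/=np.linalg.norm(d);e/=np.linalg.norm(e)
    s=np.linalg.lstsq(np.c_[d,-e],q-p,rcond=None)[0]
    a=p+d*s[0];b=q+e*s[1];return (a+b)/2,np.linalg.norm(a-b)
def crop(im,x0,y0,w,h,k,f):
    cv2.imwrite(f,cv2.resize(im[y0:y0+h,x0:x0+w],None,fx=k,fy=k,interpolation=cv2.INTER_CUBIC))
E
python3 - <<'E'
from h import *
print(proj('top',[[0,0,0],[187.8,-490,248]]),proj('scene',[[0,0,0],[187.8,-490,248]]))
crop(cv2.imread('pics/top0.png'),235,145,130,150,5,'pics/tz0.png') 
crop(cv2.imread('pics/scene0.png'),190,155,140,170,4,'pics/sz0.png')
E
```

```text
[[273.42526373 421.39764237]
 [476.82614274 390.33916495]] [[167.07433743 146.41477909]
 [ 22.8553551  196.32033961]]
```

```bash
python3 -c "
import cv2
a=cv2.imread('pics/tz0.png');print(a.shape);cv2.imwrite('pics/tz0b.png',cv2.resize(a,(520,600)));a=cv2.imread('pics/sz0.png');cv2.imwrite('pics/sz0b.png',a[:600])"
```

```text
(750, 650, 3)
```

View pics/tz0b.png

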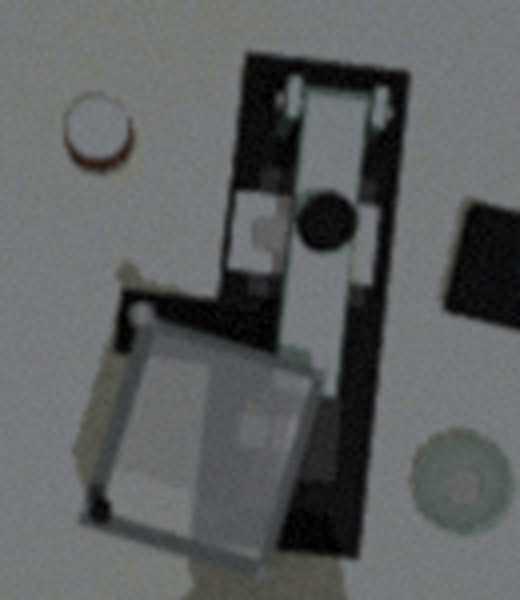

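View pics/sz0b.png

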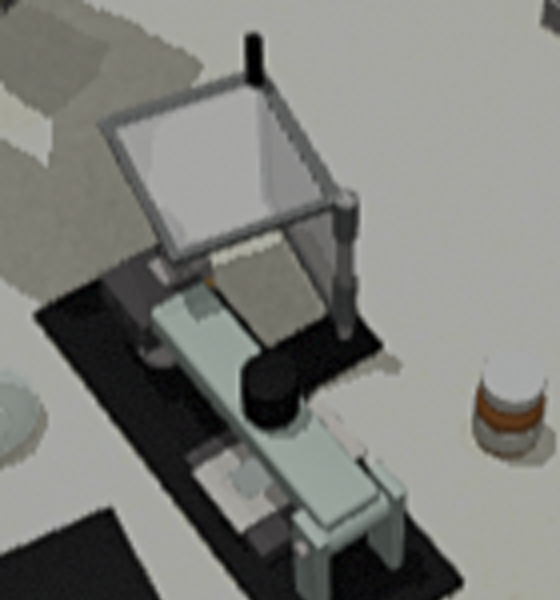

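```bash
python3 - <<'E'
from h import *
t=lambda x,y:(235+x/4-.0,145+y/4)
s=lambda x,y:(190+x/4,155+y/4)
fl=onz('top',t(248,53),12);fr=onz('top',t(410,72),12);nr=onz('top',t(357,557),12)
print('top',fl,fr,nr)
d=fr-nr;print(np.linalg.norm(d),np.linalg.norm(fl-fr),np.degrees(np.arctan2(d[1],d[0])),np.degrees(np.arctan2(*(fl-fr)[:2]))) 
nr2=onz('scene',s(38,315),12);fl2=onz('scene',s(463,580),12);print('scene',nr2,fl2)
b=onz('top',t(327,221),154);print('barrel top',b, onz('scene',s(270,364),154))
# barrel top by mask in top
print('hingetop',tri(s(345,198),t(143,311)))
print('handle top',onz('top',t(100,499),218),onz('scene',s(254,37),218),'tri',tri(s(254,38),t(100,500)))
yaw=np.arctan2(d[1],d[0])
c,sn=np.cos(yaw),np.sin(yaw);ux=np.array([c,sn]);uy=np.array([-sn,c])
for bb in (b[:2],onz('scene',s(270,364),154)[:2]):
  ball=bb-150*ux;print('ball',ball,'hinge',ball+70*ux+120*uy)
mid=(fl+fr)/2; print('plate local of far mid', (mid[:2]-ball)@ux,(mid[:2]-ball)@uy,(nr[:2]-ball)@ux,(nr[:2]-ball)@uy)
E
```

```text
top [794.79687504 -47.58422191  12.        ] [ 784.41059864 -174.45548683   12.        ] [ 409.51346873 -141.37755919   12.        ]
376.3535668902955 127.29568963677247 -5.042264406142215 4.680064685775933
scene [ 417.18157957 -141.62255388   12.        ] [798.21535083 -49.18915864  12.        ]
barrel top [651.0505409  -96.83867888 154.        ] [648.67181471 -93.94311577 154.        ]
hingetop (array([584.55942107,  26.91191937, 172.40656131]), np.float64(0.2455116745704649))
handle top [462.66674936  50.19464098 218.        ] [457.15585161  50.73215558 218.        ] tri (array([461.4770082 ,  49.07127073, 221.3243166 ]), np.float64(2.594990628454565))
ball [501.63102045 -83.65509413] hinge [581.9069978   29.72818269]
ball [499.25229426 -80.75953102] hinge [579.52827161  32.62374579]
plate local of far mid 291.88741900962907 -4.624067686478186 -84.06379576594134 -68.27064075055723
```

```bash
cat >> h.py <<'E'
def Rt(o): return R.from_euler('xyz',o['tcp_rot'])
def desired(yaw,tilt=0,flip=1):
    # tool x down, tool z = flip*dock y, pitched by tilt about dock y
    B=R.from_euler('z',yaw).as_matrix()
    z=flip*B[:,1]; x=np.array([0,0,-1.]); M=np.c_[x,np.cross(z,x),z]
    return R.from_rotvec(tilt*B[:,1])*R.from_matrix(M)
E
python3 - <<'E'
from h import *
o=readout.get_obs();r=Rt(o);print(r.as_matrix().round(3))
for f in (1,-1):
    D=desired(-.086,0,f); print(f,(r.inv()*D).as_rotvec())
print(D.as_matrix().round(3), D.inv().apply(np.array([456,50,262])-o['tool_pos']))
print([ (n,onz('top',uv,z).round()) for n,uv,z in (('jar',(259.5,177.5),75),)])
E
```

```text
[[-0.     0.934  0.358]
 [ 0.001  0.358 -0.934]
 [-1.     0.    -0.001]]
1 [-2.68980587e+00 -1.54219696e-04 -1.88024048e-03]
-1 [ 4.51786157e-01 -1.37418795e-03  1.12712629e-04]
[[ 0.     0.996 -0.086]
 [ 0.    -0.086 -0.996]
 [-1.     0.    -0.   ]] [ -13.87183397  220.88928546 -560.97040167]
[('jar', array([721.,  65.,  75.]))]
```

>>> arm_command([
  {"tx":-0.35,"wx":0.113,"jaw":0},
  {"tx":-0.35,"wx":0.113,"jaw":0},
  {"tx":-0.35,"wx":0.113,"jaw":0},
  {"tx":-0.35,"wx":0.113,"jaw":0},
  {"ty":1.38,"tz":-3.5,"jaw":0},
  {"ty":1.38,"tz":-3.5,"jaw":0},
  {"ty":1.38,"tz":-3.5,"jaw":0},
  {"ty":1.38,"tz":-3.5,"jaw":0},
  {"ty":1.38,"tz":-3.5,"jaw":0},
  {"ty":1.38,"tz":-3.5,"jaw":0},
  {"ty":1.38,"tz":-3.5,"jaw":0},
  {"ty":1.38,"tz":-3.5,"jaw":0},
  {"ty":1.38,"tz":-3.5,"jaw":0},
  {"ty":1.38,"tz":-3.5,"jaw":0},
  {"ty":1.38,"tz":-3.5,"jaw":0},
  {"ty":1.38,"tz":-3.5,"jaw":0},
  {"ty":1.38,"tz":-3.5,"jaw":0},
  {"ty":1.38,"tz":-3.5,"jaw":0},
  {"ty":1.38,"tz":-3.5,"jaw":0},
  {"ty":1.38,"tz":-3.5,"jaw":0},
])

```text
invalid input at $.plan[0]: expected keys tx, ty, tz, wx, wy, wz, jaw
```

```bash
python3 - <<'E'
from h import *
o=readout.get_obs();print(o['time'],o['tool_pos'],o['joint_positions'],o['grip_width'])
a=imaging.capture('scene');o=readout.get_obs();print(o['tool_pos']);crop(a,180,110,140,120,5,'pics/s1.png')
D=desired(-.086,0,-1);print((Rt(o).inv()*D).as_rotvec(), D.inv().apply(np.array([456.5,50,201])-o['tool_pos']))
print(proj('scene',[[456.5,50,218],[456.5,50,170]]))
E
```

```text
0.1 [ 187.74305136 -489.92414049  248.12816603] [-1.35098362e+00  3.42630861e-01  1.52491518e+00 -2.74148564e-06
  1.27541372e+00 -1.45972719e-01] 91.71719894585466
[ 187.74995319 -489.99295669  248.20771518]
[ 4.51772287e-01 -1.13615513e-03  1.21153867e-04] [  47.20771518  221.37465037 -561.08131773]
[[253.15636196 164.24445724]
 [253.80072069 175.93091807]]
```

View pics/s1.png

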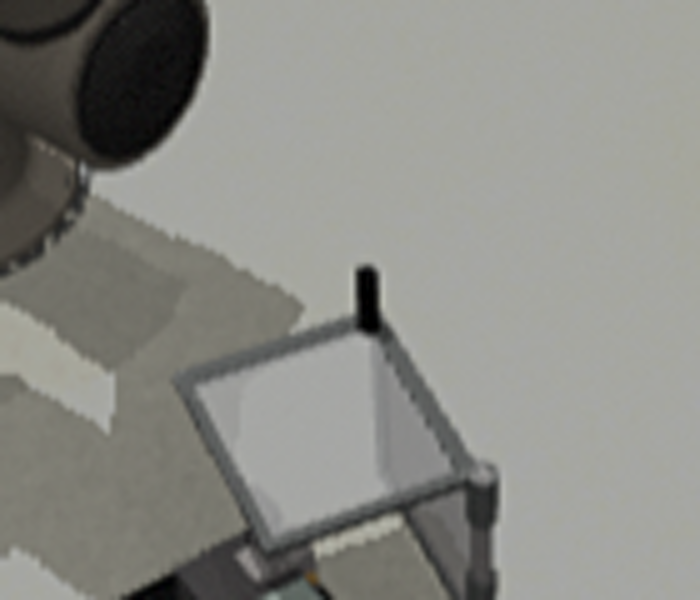

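The post spans (253.4,163.4) to (253.8,176) in scene, which agrees with my projection of (456.5, 50). The call was refused because rows need every key, so I'm resending it.

>>> arm_command([
  {"tx":-0.35,"ty":0,"tz":0,"wx":0.113,"wy":0,"wz":0,"jaw":0},
  {"tx":-0.35,"ty":0,"tz":0,"wx":0.113,"wy":0,"wz":0,"jaw":0},
  {"tx":-0.35,"ty":0,"tz":0,"wx":0.113,"wy":0,"wz":0,"jaw":0},
  {"tx":-0.35,"ty":0,"tz":0,"wx":0.113,"wy":0,"wz":0,"jaw":0},
  {"tx":0,"ty":1.38,"tz":-3.5,"wx":0,"wy":0,"wz":0,"jaw":0},
  {"tx":0,"ty":1.38,"tz":-3.5,"wx":0,"wy":0,"wz":0,"jaw":0},
  {"tx":0,"ty":1.38,"tz":-3.5,"wx":0,"wy":0,"wz":0,"jaw":0},
  {"tx":0,"ty":1.38,"tz":-3.5,"wx":0,"wy":0,"wz":0,"jaw":0},
  {"tx":0,"ty":1.38,"tz":-3.5,"wx":0,"wy":0,"wz":0,"jaw":0},
  {"tx":0,"ty":1.38,"tz":-3.5,"wx":0,"wy":0,"wz":0,"jaw":0},
  {"tx":0,"ty":1.38,"tz":-3.5,"wx":0,"wy":0,"wz":0,"jaw":0},
  {"tx":0,"ty":1.38,"tz":-3.5,"wx":0,"wy":0,"wz":0,"jaw":0},
  {"tx":0,"ty":1.38,"tz":-3.5,"wx":0,"wy":0,"wz":0,"jaw":0},
  {"tx":0,"ty":1.38,"tz":-3.5,"wx":0,"wy":0,"wz":0,"jaw":0},
  {"tx":0,"ty":1.38,"tz":-3.5,"wx":0,"wy":0,"wz":0,"jaw":0},
  {"tx":0,"ty":1.38,"tz":-3.5,"wx":0,"wy":0,"wz":0,"jaw":0},
  {"tx":0,"ty":1.38,"tz":-3.5,"wx":0,"wy":0,"wz":0,"jaw":0},
  {"tx":0,"ty":1.38,"tz":-3.5,"wx":0,"wy":0,"wz":0,"jaw":0},
  {"tx":0,"ty":1.38,"tz":-3.5,"wx":0,"wy":0,"wz":0,"jaw":0},
  {"tx":0,"ty":1.38,"tz":-3.5,"wx":0,"wy":0,"wz":0,"jaw":0},
])

```text
time: 2.15
tool_pos: [456.3, 50.2, 262.6]
tcp_rot: [-0.81, 1.57, -2.466]
contact_force: [1.3, -0.5, 0.0]
grip_width: 45.8
```

```bash
python3 - <<'E'
from h import *
a=imaging.capture('scene');o=readout.get_obs();print(o['time'],o['tool_pos'],o['joint_positions'],o['grip_width']);crop(a,180,110,140,120,5,'pics/s2.png')
D=desired(-.086,0,-1);print((Rt(o).inv()*D).as_rotvec(), D.inv().apply(np.array([456.5,50,201])-o['tool_pos']))
E
```

```text
2.2 [458.20455217  54.11604346 262.55143457] [-0.05074493  0.21231181  1.66566309  0.0031478   1.26215922  1.60338765] 45.884701014443806
[ 0.00170976 -0.0030475  -0.00135595] [61.55143457 -1.34470906  4.24724256]
```

View pics/s2.png

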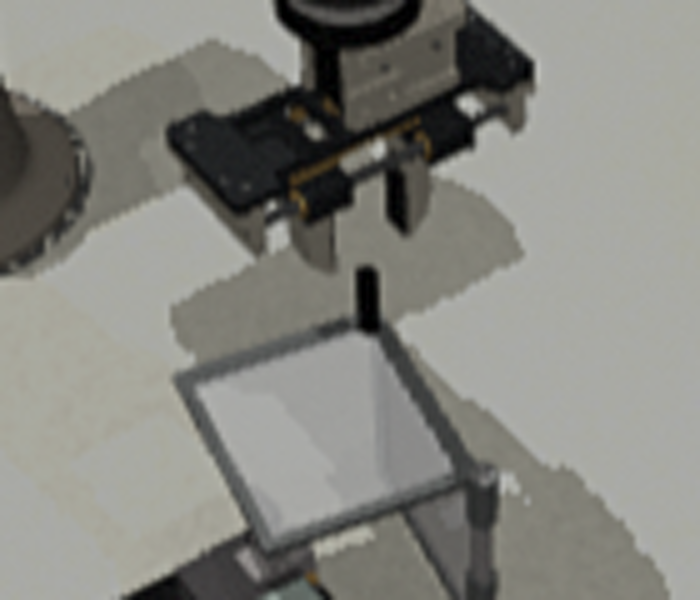

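>>> arm_command([
  {"tx":1,"ty":0,"tz":0,"wx":0,"wy":0,"wz":0,"jaw":0},
  {"tx":1,"ty":0,"tz":0,"wx":0,"wy":0,"wz":0,"jaw":0},
  {"tx":0,"ty":0,"tz":0,"wx":0,"wy":0,"wz":0,"jaw":0},
])

```text
time: 2.5
tool_pos: [454.6, 47.8, 240.8]
tcp_rot: [-1.449, 1.567, -3.107]
contact_force: [-0.4, -0.4, 0.3]
grip_width: 45.7
```

```bash
python3 - <<'E'
from h import *
o=readout.get_obs();print(o['time'],o['tool_pos'],o['joint_positions'],o['grip_width'])
D=desired(-.086,0,-1);print((Rt(o).inv()*D).as_rotvec(), D.inv().apply(np.array([456.5,50,201])-o['tool_pos']))
E
```

```text
2.5 [454.56369734  47.83626591 240.75345798] [-6.28237742e-02  2.27267105e-01  1.70946685e+00 -4.31468230e-04
  1.20897408e+00  1.59547314e+00] 45.70950721761532
[-0.00134702  0.00050156  0.00410456] [39.75345798  1.74329478 -2.32205437]
```

>>> arm_command([
  {"tx":1,"ty":0.2,"tz":-0.2,"wx":0,"wy":0,"wz":0,"jaw":0},
  {"tx":1,"ty":0,"tz":0,"wx":0,"wy":0,"wz":0,"jaw":0},
  {"tx":1,"ty":0,"tz":0,"wx":0,"wy":0,"wz":0,"jaw":0},
  {"tx":0.9,"ty":0,"tz":0,"wx":0,"wy":0,"wz":0,"jaw":0},
  {"tx":0,"ty":0,"tz":0,"wx":0,"wy":0,"wz":0,"jaw":-0.8},
  {"tx":0,"ty":0,"tz":0,"wx":0,"wy":0,"wz":0,"jaw":-0.8},
  {"tx":0,"ty":0,"tz":0,"wx":0,"wy":0,"wz":0,"jaw":-1},
  {"tx":0,"ty":0,"tz":0,"wx":0,"wy":0,"wz":0,"jaw":-1},
  {"tx":0,"ty":0,"tz":0,"wx":0,"wy":0,"wz":0,"jaw":-1},
])

```text
time: 3.4
tool_pos: [458.3, 50.6, 204.1]
tcp_rot: [1.759, 1.57, 0.102]
contact_force: [-0.6, 1.2, 1.1]
grip_width: 13.2
```

```bash
python3 - <<'E'
from h import *
a=imaging.capture('scene');b=imaging.capture('top');o=readout.get_obs();print(o['time'],o['tool_pos'],o['contact_force'],o['grip_width'])
crop(a,180,110,140,120,5,'pics/s3.png')
E
```

```text
3.5 [458.30685491  50.58353944 204.06432505] [-0.96355447  1.24575162  1.90829515] 13.838126064297922
```

View pics/s3.png

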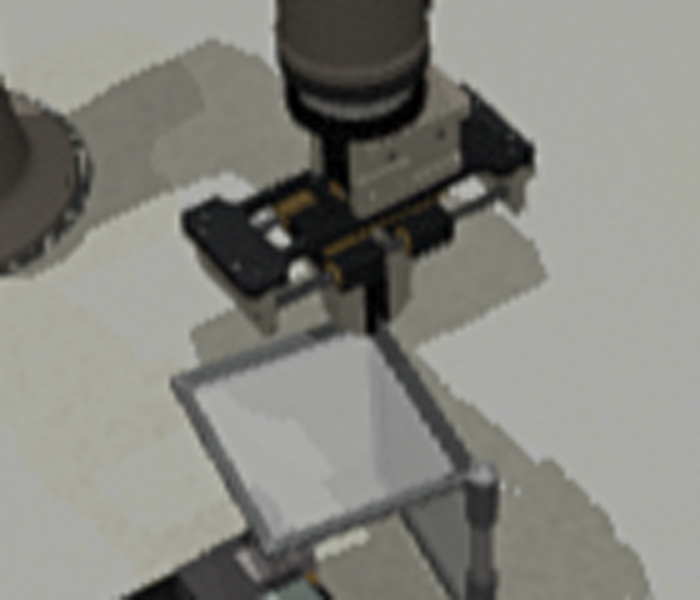

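```bash
python3 - <<'E'
from h import *
o=readout.get_obs();D=Rt(o)
h=np.array([585,28.]);p=np.array([457,50.5]);r=np.linalg.norm(p-h);f=np.arctan2(*(p-h)[::-1]);print(r,f)
a=f-np.arange(16)*.1
P=np.c_[h+r*np.c_[np.cos(a),np.sin(a)],0*a]
print(P[-1]);print(desired(-.086,0,-1).inv().apply(np.diff(P,axis=0)).round(1))
E
```

```text
129.9624945897854 2.9675890526544255
[598.38927539 157.27094532   0.        ]
[[  0.    1.8 -12.9]
 [  0.    3.1 -12.6]
 [  0.    4.3 -12.3]
 [  0.    5.5 -11.8]
 [  0.    6.7 -11.2]
 [  0.    7.7 -10.4]
 [  0.    8.7  -9.6]
 [  0.    9.7  -8.7]
 [  0.   10.5  -7.7]
 [  0.   11.2  -6.6]
 [  0.   11.8  -5.4]
 [  0.   12.3  -4.2]
 [  0.   12.6  -3. ]
 [  0.   12.9  -1.7]
 [  0.   13.   -0.4]]
```

>>> arm_command([
  {"tx":0,"ty":0.18,"tz":-1.29,"wx":0,"wy":0,"wz":0,"jaw":-1},
  {"tx":0,"ty":0.31,"tz":-1.26,"wx":0,"wy":0,"wz":0,"jaw":-1},
  {"tx":0,"ty":0.43,"tz":-1.23,"wx":0,"wy":0,"wz":0,"jaw":-1},
  {"tx":0,"ty":0.55,"tz":-1.18,"wx":0,"wy":0,"wz":0,"jaw":-1},
  {"tx":0,"ty":0.67,"tz":-1.12,"wx":0,"wy":0,"wz":0,"jaw":-1},
  {"tx":0,"ty":0.77,"tz":-1.04,"wx":0,"wy":0,"wz":0,"jaw":-1},
  {"tx":0,"ty":0.87,"tz":-0.96,"wx":0,"wy":0,"wz":0,"jaw":-1},
  {"tx":0,"ty":0.97,"tz":-0.87,"wx":0,"wy":0,"wz":0,"jaw":-1},
  {"tx":0,"ty":0,"tz":0,"wx":0,"wy":0,"wz":0,"jaw":-1},
])

```text
time: 4.4
tool_pos: [514.6, 137.1, 203.5]
tcp_rot: [2.45, 1.569, 0.794]
contact_force: [-1.5, 0.7, 3.5]
grip_width: 13.4
```

```bash
python3 - <<'E'
from h import *
a=imaging.capture('scene');o=readout.get_obs();print(o['time'],o['tool_pos'],o['contact_force'],o['moment'],o['grip_width'])
crop(a,180,110,140,120,5,'pics/s4.png')
E
```

```text
4.45 [513.93203396 136.60628418 203.54421447] [-0.02328502  0.98491244  3.02136403] [ 0.17200098  0.21434962 -0.15188721] 13.165214170614185
```

View pics/s4.png

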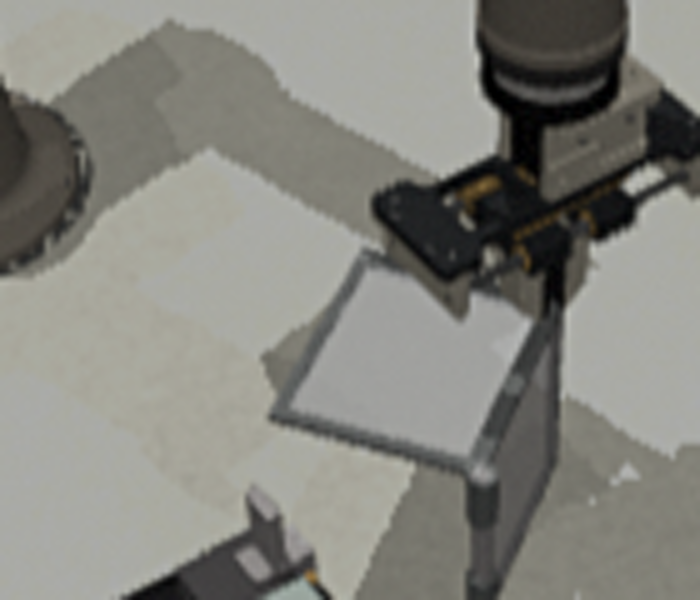

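The door follows the gripper, with the post still in the jaws at about (553,290), so I continue.

>>> arm_command([
  {"tx":0,"ty":1.05,"tz":-0.77,"wx":0,"wy":0,"wz":0,"jaw":-1},
  {"tx":0,"ty":1.12,"tz":-0.66,"wx":0,"wy":0,"wz":0,"jaw":-1},
  {"tx":0,"ty":1.18,"tz":-0.54,"wx":0,"wy":0,"wz":0,"jaw":-1},
  {"tx":0,"ty":1.23,"tz":-0.42,"wx":0,"wy":0,"wz":0,"jaw":-1},
  {"tx":0,"ty":1.26,"tz":-0.3,"wx":0,"wy":0,"wz":0,"jaw":-1},
  {"tx":0,"ty":1.29,"tz":-0.17,"wx":0,"wy":0,"wz":0,"jaw":-1},
  {"tx":0,"ty":1.3,"tz":-0.04,"wx":0,"wy":0,"wz":0,"jaw":-1},
  {"tx":0,"ty":0,"tz":0,"wx":0,"wy":0,"wz":0,"jaw":-1},
  {"tx":0,"ty":0,"tz":0,"wx":0,"wy":0,"wz":0,"jaw":-0.2},
  {"tx":0,"ty":0,"tz":0,"wx":0,"wy":0,"wz":0,"jaw":-0.2},
  {"tx":0,"ty":0,"tz":0,"wx":0,"wy":0,"wz":0,"jaw":-0.2},
  {"tx":-2,"ty":0,"tz":0,"wx":0,"wy":0,"wz":0,"jaw":-0.2},
  {"tx":-3,"ty":0,"tz":0,"wx":0,"wy":0,"wz":0,"jaw":-0.2},
  {"tx":-3,"ty":0,"tz":0,"wx":0,"wy":0,"wz":0,"jaw":-0.2},
])

```text
time: 5.85
tool_pos: [599.3, 156.8, 284.2]
tcp_rot: [-1.124, 1.569, -2.781]
contact_force: [0.5, -0.9, 0.1]
grip_width: 36.6
```

```bash
python3 - <<'E'
from h import *
a=imaging.capture('scene');b=imaging.capture('top');o=readout.get_obs();print(o['time'],o['tool_pos'],o['contact_force'],o['grip_width'])
cv2.imwrite('pics/s5f.png',a);cv2.imwrite('pics/t5f.png',b)
crop(a,190,150,140,120,5,'pics/s5.png')
crop(b,215,145,130,150,4,'pics/t5.png')
E
```

```text
5.95 [601.22497298 157.1025098  288.4478666 ] [0.7081651  0.47491546 0.23776563] 36.94347212936042
```

View pics/s5.png

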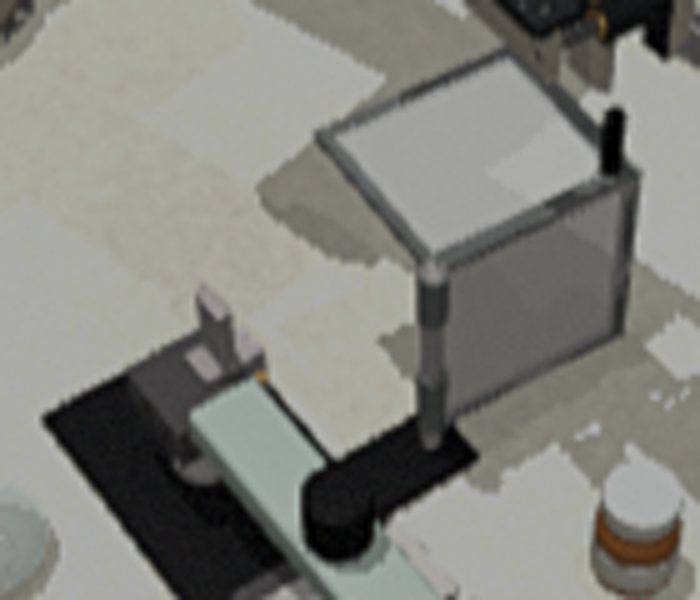

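View pics/t5.png

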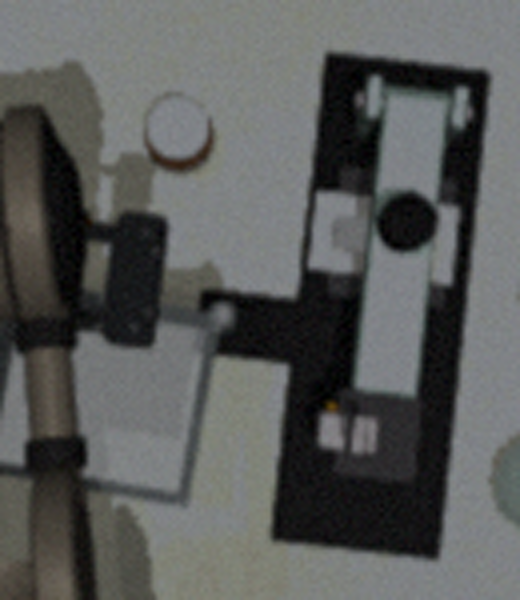

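```bash
python3 - <<'E'
from h import *
a=cv2.imread('pics/s5f.png');b=cv2.imread('pics/t5f.png')
crop(cv2.convertScaleAbs(a,alpha=1.3),212,195,50,50,12,'pics/s5z.png')
crop(cv2.convertScaleAbs(b,alpha=1.8),285,235,45,35,14,'pics/t5z.png')
E
```

```text
(no output)
```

View pics/s5z.png

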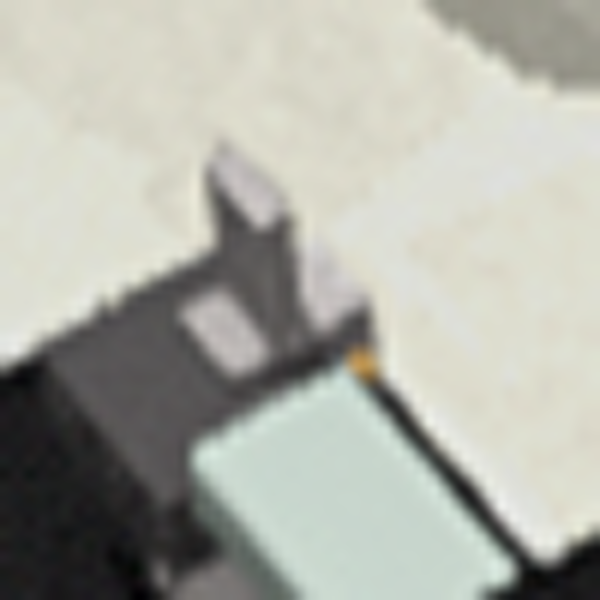

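View pics/t5z.png

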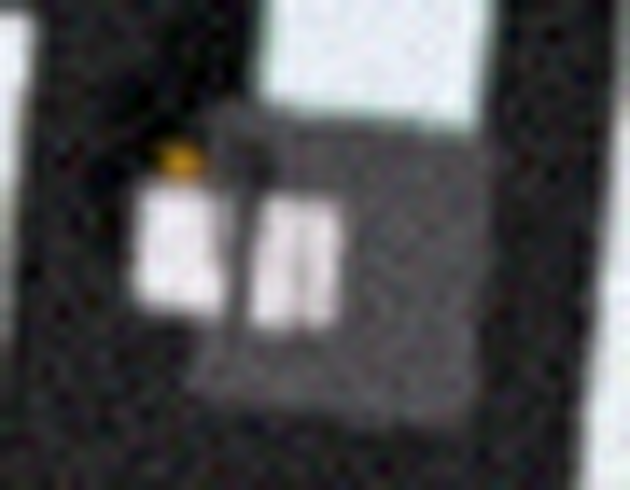

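```bash
python3 - <<'E'
from h import *
s=(212+246/12,195+188/12);t=(285+275/14,235+261/14)
print(onz('scene',s,151),onz('top',t,151),tri(s,t))
B=R.from_euler('z',-.086).as_matrix()
for P in (onz('scene',s,151),onz('top',t,151)):
    print((B.T@(P-np.array([503,-86,0]))))
for n,uv in (('left',(178,248)),('right',(322,262))): print(n,onz('top',(285+uv[0]/14,235+uv[1]/14),101))
# coupler outlines
q=[onz('top',(285+u/14,235+v/14),94) for u,v in ((480,130),(470,425),(195,395),(215,105))];print(np.array(q).round(1))
# plate near edge in top5: crop 4x offset(215,145)
c=[onz('top',(215+u/4,145+v/4),12) for u,v in ((328,53),(490,73),(437,557),(273,538))];print(np.array(c).round(1),np.mean(c,axis=0))
h=onz('top',(304.6,253.6),151)
E
```

```text
[507.7809251  -69.46619075 151.        ] [504.56713318 -67.68183284 151.        ] (array([504.60800262, -67.81238986, 146.75072265]), np.float64(0.5558971815890373))
[  3.34310063  16.88335782 151.        ]
[-1.20797035e-02  1.83850757e+01  1.51000000e+02]
left [505.08276207 -52.05250477 101.        ]
right [503.12326263 -81.37081005 101.        ]
[[ 530.7 -113.7   94. ]
 [ 470.8 -113.1   94. ]
 [ 475.2  -56.8   94. ]
 [ 534.2  -59.3   94. ]]
[[ 794.8  -47.6   12. ]
 [ 783.6 -174.5   12. ]
 [ 409.5 -141.4   12. ]
 [ 420.4  -16.2   12. ]] [602.07424704 -94.89714985  12.        ]
```

```bash
python3 - <<'E'
from h import *
o=readout.get_obs();D=desired(-.086,0,-1);print(o['tool_pos'],(Rt(o).inv()*D).as_rotvec(), D.inv().apply(np.array([505.5,-68.5,215])-o['tool_pos']))
E
```

```text
[601.22497298 157.1025098  288.4478666 ] [-0.00040398 -0.00156616 -0.00836935] [ 73.4478666  -75.99329144 232.99094947]
```

>>> arm_command([
  {"tx":0,"ty":-0.95,"tz":2.9,"wx":0,"wy":0,"wz":0,"jaw":-0.2},
  {"tx":0,"ty":-0.95,"tz":2.9,"wx":0,"wy":0,"wz":0,"jaw":-0.2},
  {"tx":0,"ty":-0.95,"tz":2.9,"wx":0,"wy":0,"wz":0,"jaw":-0.2},
  {"tx":0,"ty":-0.95,"tz":2.9,"wx":0,"wy":0,"wz":0,"jaw":-0.2},
  {"tx":1.0,"ty":-0.95,"tz":2.9,"wx":0,"wy":0,"wz":0,"jaw":-0.2},
  {"tx":2.0,"ty":-0.95,"tz":2.9,"wx":0,"wy":0,"wz":0,"jaw":-0.2},
  {"tx":2.0,"ty":-0.95,"tz":2.9,"wx":0,"wy":0,"wz":0,"jaw":-0.2},
  {"tx":2.0,"ty":-0.95,"tz":2.9,"wx":0,"wy":0,"wz":0,"jaw":-0.2},
  {"tx":0,"ty":0,"tz":0,"wx":0,"wy":0,"wz":0,"jaw":-0.2},
  {"tx":0,"ty":0,"tz":0,"wx":0,"wy":0,"wz":0,"jaw":-0.2},
])

```text
time: 6.95
tool_pos: [503.6, -67.8, 213.2]
tcp_rot: [-1.94, 1.57, 2.684]
contact_force: [-0.1, -0.2, 0.6]
grip_width: 36.7
```

```bash
python3 - <<'E'
from h import *
a=imaging.capture('scene');o=readout.get_obs();D=desired(-.086,0,-1);print(o['tool_pos'],o['grip_width'],(Rt(o).inv()*D).as_rotvec(), D.inv().apply(np.array([505.5,-68.5,136])-o['tool_pos']))
crop(a,190,150,110,110,5,'pics/s6.png')
E
```

```text
[504.22463673 -67.27292057 213.85480228] 36.77918430902394 [-0.00078322 -0.000184   -0.00037519] [77.85480228  1.37604868  1.11299839]
```

View pics/s6.png

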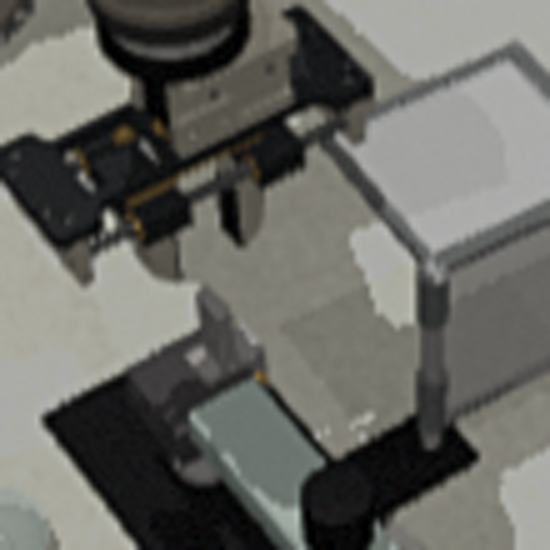

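>>> arm_command([
  {"tx":1.6,"ty":0.1,"tz":0.1,"wx":0,"wy":0,"wz":0,"jaw":-0.2},
  {"tx":2.0,"ty":0,"tz":0,"wx":0,"wy":0,"wz":0,"jaw":-0.2},
  {"tx":2.0,"ty":0,"tz":0,"wx":0,"wy":0,"wz":0,"jaw":-0.2},
  {"tx":1.4,"ty":0,"tz":0,"wx":0,"wy":0,"wz":0,"jaw":-0.2},
  {"tx":0.6,"ty":0,"tz":0,"wx":0,"wy":0,"wz":0,"jaw":-0.2},
  {"tx":0,"ty":0,"tz":0,"wx":0,"wy":0,"wz":0,"jaw":-0.2},
  {"tx":0,"ty":0,"tz":0,"wx":0,"wy":0,"wz":0,"jaw":-0.2},
])

```text
time: 7.7
tool_pos: [505.6, -68.2, 138.5]
tcp_rot: [1.366, 1.569, -0.291]
contact_force: [0.5, 0.2, 0.7]
grip_width: 36.9
```

```bash
python3 - <<'E'
from h import *
a=imaging.capture('scene');b=imaging.capture('top');o=readout.get_obs();D=desired(-.086,0,-1);print(o['tool_pos'],o['contact_force'],o['grip_width'],(Rt(o).inv()*D).as_rotvec())
crop(a,190,150,110,110,5,'pics/s7.png')
crop(b,225,200,110,100,6,'pics/t7.png')
E
```

```text
[505.58635486 -68.4347583  138.68254237] [ 0.16904506  0.15689922 -1.17215948] 36.5615511949924 [ 0.00016618  0.00042726 -0.00197304]
```

View pics/s7.png

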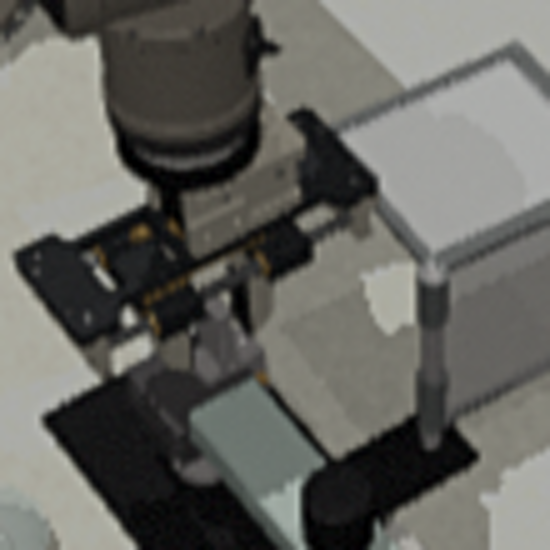

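View pics/t7.png

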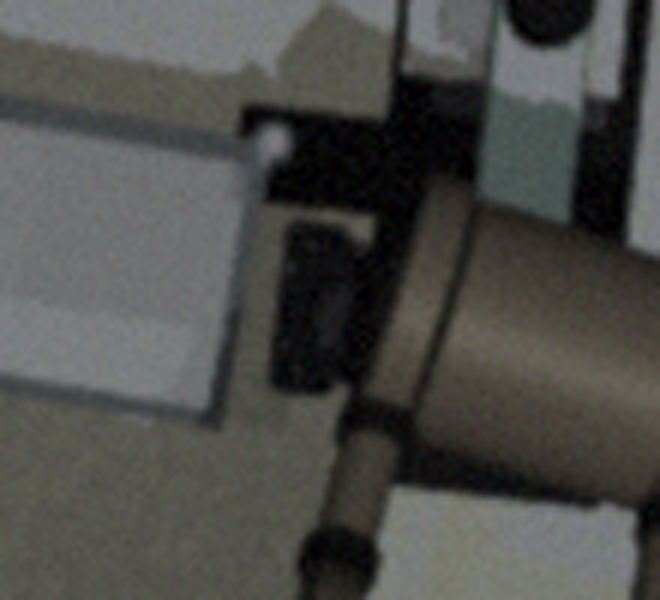

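The fin at about (220,330) sits between the two fingers, and the top view shows the gripper's bracket clear of the door roof. Closing the jaws.

>>> arm_command([
  {"tx":0,"ty":0,"tz":0,"wx":0,"wy":0,"wz":0,"jaw":-0.6},
  {"tx":0,"ty":0,"tz":0,"wx":0,"wy":0,"wz":0,"jaw":-1},
  {"tx":0,"ty":0,"tz":0,"wx":0,"wy":0,"wz":0,"jaw":-1},
  {"tx":0,"ty":0,"tz":0,"wx":0,"wy":0,"wz":0,"jaw":-1},
  {"tx":0,"ty":0,"tz":0,"wx":0,"wy":0,"wz":0,"jaw":-1},
])

```text
time: 8.3
tool_pos: [505.1, -66.2, 137.9]
tcp_rot: [3.042, 1.567, 1.385]
contact_force: [2.2, 12.4, 1.8]
grip_width: 9.9
```

```bash
python3 - <<'E'
from h import *
o=readout.get_obs();print(o['tool_pos'],o['contact_force'],o['moment'],o['grip_width'],o['joint_positions'])
E
```

```text
[505.14648369 -66.17889065 137.94542096] [ 2.18791389 12.37689675  1.83099998] [ 1.77649315 -0.24011672  0.02727413] 9.90922168203212 [-0.28316811  0.43364982  1.72159205  0.00483436  0.98674816  1.37167038]
```

>>> arm_command([
  {"tx":0,"ty":0,"tz":-0.3,"wx":0,"wy":0,"wz":0,"jaw":-1},
  {"tx":0,"ty":0,"tz":-0.4,"wx":0,"wy":0,"wz":0,"jaw":-1},
  {"tx":0,"ty":0,"tz":-0.4,"wx":0,"wy":0,"wz":0,"jaw":-1},
  {"tx":0,"ty":0,"tz":-0.3,"wx":0,"wy":0,"wz":0,"jaw":-1},
  {"tx":0,"ty":0,"tz":-0.2,"wx":0,"wy":0,"wz":0,"jaw":-1},
  {"tx":0,"ty":0,"tz":0,"wx":0,"wy":0,"wz":0,"jaw":-1},
  {"tx":0,"ty":0,"tz":0,"wx":0,"wy":0,"wz":0,"jaw":-1},
  {"tx":0,"ty":0,"tz":0,"wx":0,"wy":0,"wz":0,"jaw":-1},
])

```text
time: 9.1
tool_pos: [506.2, -54.5, 137.9]
tcp_rot: [0.064, 1.568, -1.593]
contact_force: [-1.8, -9.1, 0.4]
grip_width: 9.9
```

```bash
python3 - <<'E'
from h import *
b=imaging.capture('scene');o=readout.get_obs();print(o['tool_pos'],o['contact_force'],o['moment'],o['grip_width']);D=desired(-.086,0,-1);print((Rt(o).inv()*D).as_rotvec())
crop(b,190,150,110,110,5,'pics/s8.png')
E
```

```text
[506.20086133 -54.51719839 137.85250988] [-1.6317087  -9.70912989  0.8895452 ] [-1.16119163  0.30337867  0.00630207] 10.016080552301418
[-0.00035846  0.00319617 -0.00013819]
```

View pics/s8.png

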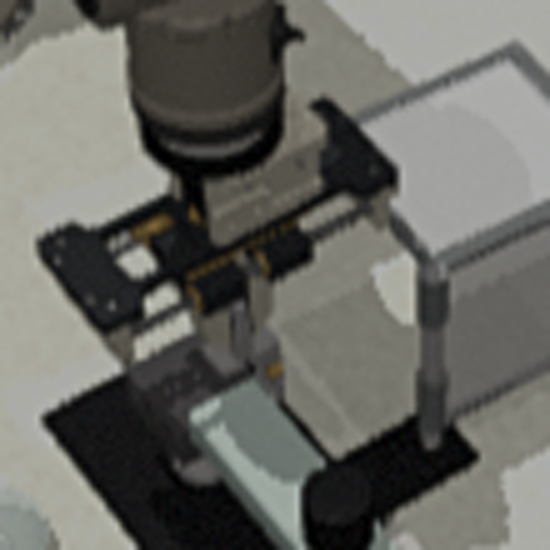

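>>> arm_command([
  {"tx":-0.12,"ty":0.02,"tz":-0.1,"wx":0,"wy":0,"wz":-0.005,"jaw":-1},
  {"tx":-0.36,"ty":0.07,"tz":0,"wx":0,"wy":0,"wz":-0.015,"jaw":-1},
  {"tx":-0.48,"ty":0.1,"tz":0,"wx":0,"wy":0,"wz":-0.02,"jaw":-1},
  {"tx":-0.48,"ty":0.1,"tz":0,"wx":0,"wy":0,"wz":-0.02,"jaw":-1},
  {"tx":0,"ty":0,"tz":0,"wx":0,"wy":0,"wz":0,"jaw":-1},
])

```text
time: 9.65
tool_pos: [509.5, -54.0, 152.0]
tcp_rot: [-1.512, 1.51, 3.114]
contact_force: [-1.7, -8.8, -2.5]
grip_width: 10.3
```

```bash
python3 - <<'E'
from h import *
b=imaging.capture('scene');o=readout.get_obs();print(o['tool_pos'],o['contact_force'],o['moment'],o['grip_width']);D=desired(-.086,0,-1);print((Rt(o).inv()*D).as_rotvec())
crop(b,190,150,110,110,5,'pics/s9.png')
E
```

```text
[509.48798412 -54.04753019 151.77925409] [-1.1911692  -9.93996504 -3.96237286] [-1.28006445 -0.1721254   0.08320199] 9.792994602635503
[-0.00052399  0.00359153  0.06051104]
```

View pics/s9.png

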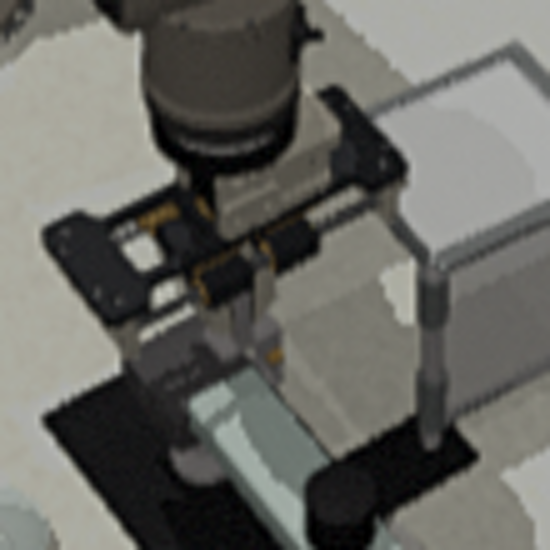

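The coupler is rising off the ball, now visible at about (200,465), with only about 4 N of load. Continuing the lift.

>>> arm_command([
  {"tx":-0.48,"ty":0.1,"tz":0,"wx":0,"wy":0,"wz":-0.02,"jaw":-1},
  {"tx":-0.48,"ty":0.1,"tz":0,"wx":0,"wy":0,"wz":-0.02,"jaw":-1},
  {"tx":-0.48,"ty":0.1,"tz":0,"wx":0,"wy":0,"wz":-0.02,"jaw":-1},
  {"tx":-0.48,"ty":0.1,"tz":0,"wx":0,"wy":0,"wz":-0.02,"jaw":-1},
  {"tx":-0.48,"ty":0.1,"tz":0,"wx":0,"wy":0,"wz":-0.02,"jaw":-1},
  {"tx":-0.48,"ty":0.1,"tz":0,"wx":0,"wy":0,"wz":-0.02,"jaw":-1},
  {"tx":-0.48,"ty":0.1,"tz":0,"wx":0,"wy":0,"wz":-0.02,"jaw":-1},
  {"tx":0,"ty":0,"tz":0,"wx":0,"wy":0,"wz":0,"jaw":-1},
])

```text
time: 10.5
tool_pos: [520.3, -55.2, 184.3]
tcp_rot: [-1.551, 1.369, 3.074]
contact_force: [-1.7, -9.6, -3.7]
grip_width: 9.9
```

```bash
python3 - <<'E'
from h import *
o=readout.get_obs();print(o['tool_pos'],o['contact_force'],o['moment'],o['grip_width'],o['joint_positions']);D=desired(-.086,0,-1);print((Rt(o).inv()*D).as_rotvec())
E
```

```text
[520.34674677 -55.1520377  184.28727062] [-1.69731205 -9.62983821 -3.67371063] [-1.25018145 -0.09205108  0.36591107] 9.900327757953796 [-0.23321568  0.50768322  1.46381246 -0.03380053  1.36913507  1.43472963]
[-0.00106778  0.00391346  0.20158955]
```

>>> arm_command([
  {"tx":-0.48,"ty":0.1,"tz":0,"wx":0,"wy":0,"wz":-0.02,"jaw":-1},
  {"tx":-0.48,"ty":0.1,"tz":0,"wx":0,"wy":0,"wz":-0.02,"jaw":-1},
  {"tx":-0.48,"ty":0.1,"tz":0,"wx":0,"wy":0,"wz":-0.02,"jaw":-1},
  {"tx":-0.48,"ty":0.1,"tz":0,"wx":0,"wy":0,"wz":-0.02,"jaw":-1},
  {"tx":-0.48,"ty":0.1,"tz":0,"wx":0,"wy":0,"wz":-0.02,"jaw":-1},
  {"tx":-0.48,"ty":0.1,"tz":0,"wx":0,"wy":0,"wz":-0.02,"jaw":-1},
  {"tx":-0.36,"ty":0.07,"tz":0,"wx":0,"wy":0,"wz":-0.015,"jaw":-1},
  {"tx":0,"ty":0,"tz":0,"wx":0,"wy":0,"wz":0,"jaw":-1},
  {"tx":0,"ty":0,"tz":0,"wx":0,"wy":0,"wz":0,"jaw":-1},
  {"tx":0,"ty":0,"tz":0,"wx":0,"wy":0,"wz":0,"jaw":-1},
  {"tx":0,"ty":0,"tz":0,"wx":0,"wy":0,"wz":0,"jaw":-1},
  {"tx":0,"ty":0,"tz":0,"wx":0,"wy":0,"wz":0,"jaw":-1},
])

```text
time: 11.7
tool_pos: [534.8, -56.5, 213.5]
tcp_rot: [-1.558, 1.235, 3.066]
contact_force: [-2.5, -9.7, -2.0]
grip_width: 9.9
```

```bash
python3 - <<'E'
from h import *
o=readout.get_obs();print(o['tool_pos'],o['contact_force'],o['moment'],o['grip_width'],abs(o['dq']).max());D=desired(-.086,0,-1);print((Rt(o).inv()*D).as_rotvec())
a=imaging.capture('scene');b=imaging.capture('top');crop(a,110,120,260,230,2.6,'pics/s10.png');cv2.imwrite('pics/t10.png',b)
E
```

```text
[534.77110877 -56.49672027 213.53401761] [-2.46691411 -9.65804237 -2.00594966] [-1.18739839 -0.30270095  0.51882645] 9.921826069547974 0.002399134080949009
[-0.00184224  0.00396488  0.33595767]
```

View pics/s10.png

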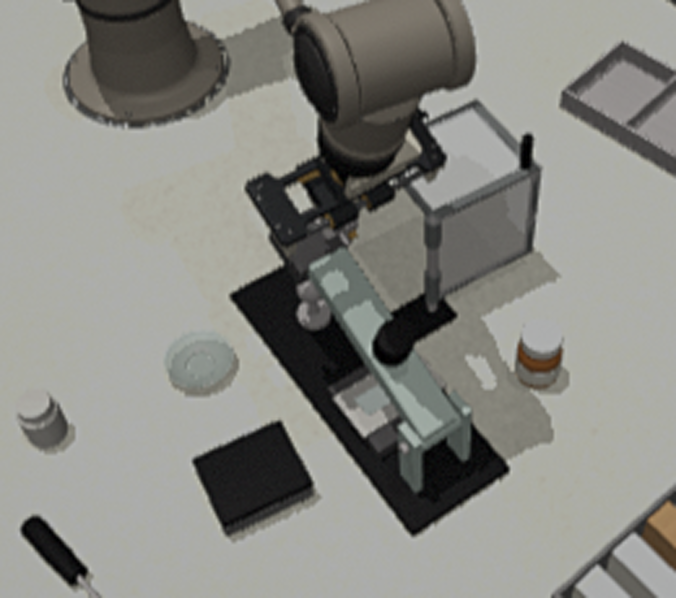

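View pics/t10.png

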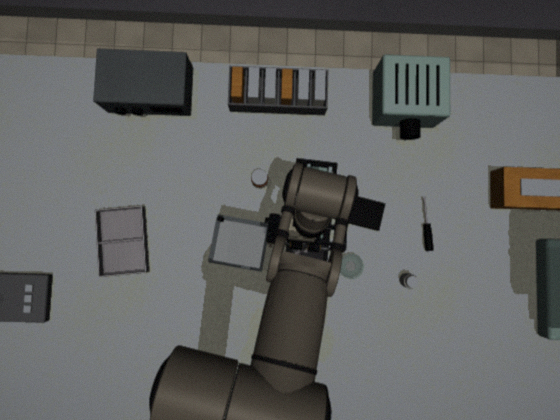

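The coupler is clear of the ball at about (313,310), the door stands open, the jar, dish and other bystanders look unmoved, and the arm is still. Handing in.

```bash
python3 -c "
from plant import bot
print(bot.close_job())"
```

```text
the job is handed in; nothing more can be done
None
```

I opened the guard door by its post and left it open. I then pulled the latch fin sideways about 12 mm and raised the camera arm about its hinge. I handed the job in at about 12 s, still gripping the fin.

The last checks all agreed:
- **Lift:** the tool had pitched 0.336 rad and its path followed the hinge arc, which puts the coupler about 80 mm above the ball.
- **Grip:** the opening was 9.9 mm, matching the 10 mm fin, with about 10 N of latch spring load still on it. Joint speeds were 0.002 rad/s or less.
- **Door:** it was turned about 1.5 rad from its slightly ajar start, and the pictures show it open and clear of the gripper.
- **Bystanders:** in the final pictures the jar, dish, slide box, canister, driver and tray look where they started. The carrier looks in place in the scene view, but the robot arm hides it from above. I judged all of these by eye and did not measure them.

No check failed. One early move call was refused for missing keys, with no motion. The fin was about 2 mm off my first estimate, which gave a 12 N side load when the jaws closed; I allowed for that in the pull.

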